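Move an enamelled plate from its dust box into the lettering jig, holding it by the edges

ROBOT

A 6-joint arm with a two-finger parallel gripper is mounted at the origin on a cart in front of the work surface, level with it; the furniture and walls round the work are solid. World frame = base frame: x ahead of the robot, y to its left, z up, the work surface at z = 0. Lengths are in m, angles in rad, forces in N, time in s.
With the tool pointing down it reaches from about 0.275 to 0.825 m from the base axis. Payload 4.9 kg.
Tool frame: the origin (TCP) lies between the finger pads; the fingertips stand 11 mm ahead of it and the grasp point (between the pads) lies 8 mm behind it; z points along the fingers, y is the direction in which the jaws open and shut (so a half turn about z gives the same grasp; the last joint's range is limited). The gripper opens to 85 mm and grips with 20 to 120 N. Pads are 22 mm wide; open, the fingers measure 114 mm over their backs; the gripper's body (76 mm by 85 mm) begins 54 mm behind the grasp point. The pads swing forward as they close: fully open they stand 13 mm farther back than shut.
Start: joints at [1.087, 0.326, -0.193, 1.052, 0, 1.437], TCP at [0.188, 0.517, 0.242] pointing down, gripper open.
Joint ranges: [-2.65, 2.65], [-0.97, 1.79], [-1.3, 1.35], [-1.93, 2.1], [-1.47, 1.37], [-3.14, 3.14]. Speed limits (rad/s): [2.57, 2.57, 3.14, 3.14, 3.14, 3.14].

INTERFACE

Orientations are given as a rotation vector (axis times angle).
In Python, from bench import bot gives the robot as it stands. The module is installed in compiled form; this text tells all that it offers. Calls block until the motion is done:
- bot.goto(position, orientation): joint-space move of the TCP to a pose.
- bot.movel(position, attitude=None, v=0.15, stop_force=None): straight line of the TCP; attitude=None keeps the orientation; v is the mean speed in m/s. With stop_force (N) it stops when the force on the tool has changed by that much, and returns True; else False.
- bot.movej(angles): joint-space move.
- bot.move_gripper(opening, force=None): finger opening in m; force is the grip in N (None keeps the last); returns when the fingers have stopped.
- bot.wait(seconds).
- bot.solve_ik(position, orientation): joint angles nearest the present ones, or None.
- bot.observe(): the state.
- bot.capture(name): name is "scene" or "top"; returns (picture, depth): 480x640x3 uint8, blue, green, red; 480x640 float32, m along the optical axis (not along the pixel's ray), 0 where there is no reading.
- bot.camera_params(name): a dict with "fov_y" (degrees; the focal length in pixels is half the picture's height over the tangent of half this angle, whatever the lens; pixels are square), "cx", "cy" (the principal point, pixels), "k1" (the pictures are not rectified: a ray, as slopes to the right and down, at radius r is drawn at 1 + k1 r^2 times it, then the intrinsics apply), "position" and "attitude" of the camera in the world. Camera axes: x right, y up, looking along -z (the intrinsics and any distortion apply to the point x, -y, -z); pixel columns grow to the right and rows downward; lengths in m; the calibration is good to about 2 mm. A picture is of the moment at which its call begins. camera_params takes no time and is no camera call.
A pose or a line that the arm cannot do raises bot.PlanningError and nothing moves.
- bot.close_job(): hands the job in, once; it reports no verdict.
The state is a dict: "t": time; "qpos": joint angles; "joint_vel": joint speeds; "joint_torque": joint torques, N m; "position": TCP position; "orientation": TCP orientation; "force": force on the tool from outside, world axes, zero at the start; "ft_torque": the same for the moment, N m; "width": finger opening in m.
Only numpy, scipy, OpenCV 4.12 (cv2) and the standard library are available. Lean on these libraries where they do the work, as an engineer would, in place of code of your own. Each camera call takes 0.05 s, during which the arm holds its last target.

TASK

The red enamel on both faces of the plate in the clipped dust box is still tacky, so nothing may touch the red. Flip the two bale clips off the box's lid, lift the lid off and lay it right way up and flat on the bench, then take the plate out by its edges, set it on the rails of the lettering jig and slide it fully home under the jig's grooves, flat against the back stop. Leave the clips open and do not disturb the glue bottle, the paint cup or the jar.

Things in the scene. Friction and masses are not known exactly. Their poses are not given: they have to be found in the camera images.
- dust_box: grey box fixed to the bench, outside 132 (x) x 136 (y) x 52 mm high, walls 3, floor 5 mm. Origin: centre of underside, z up. Inside, the plate lies on two black bearers (8 mm wide, at x = +-49 mm, tops at 31 mm), length along x; nibs 38 mm high hold its corners (|x| 45 to 53, |y| over 34.5 mm). Beside the middle of its long sides fingers have 33 mm of room to the walls and 26 mm down to the floor.
- lid: blue lid, 142 (x) x 156 (y) mm, 180 g, loose. Origin: centre of the foot of its locating rib (5 mm deep, sits inside the box); flat top 11 mm above it. Origin 47 mm above the bench on the box (axes as the box's), 0 mm when laid right way up on the bench. A black bar grip on two posts at its centre: 80 mm along x, 14 mm wide in y, 27 to 41 mm above the origin.
- lid_grip (a point): centre of the lid's bar grip, 34 mm above the lid's origin
- clip_left (a joint): orange bale clip on the box's +y side, hinged along x at y = +74 mm, 30 mm above the bench. 0 = closed, nose over the lid's edge, holding it down; 1.9 rad = open, swung outwards and down, reaching about 55 mm outside the hinge. Sprung over centre: stays at either end, the spring changes side at 0.65 rad; 2 to 3 N outward on the tab starts it.
- clip_left_tab (a point): middle of the left clip's orange thumb tab (44 mm along the box's x, 3 thick, 27 tall). Closed, it stands upright at y = +82 mm, 60 to 87 mm above the bench, just outside the lid's edge (y = +78); its nose reaches in over the lid to y = +72.5, top 63 mm above the bench. A finger let down over the lid can push the tab outwards.
- clip_right (a joint): the same clip on the box's -y side (hinge at y = -74 mm); 0 closed, 1.9 rad open, outwards towards the box's -y
- clip_right_tab (a point): middle of the right clip's thumb tab, closed at y = -82 mm
- plate: aluminium plate 110 (x) x 64 (y) x 5 mm, 95 g, loose. Origin: centre of underside, z up. A bare rim 14 mm wide runs round; the middle 82 x 36 mm is tacky red enamel on both faces: nothing may touch it. In the closed box (out of sight) its underside is 31 mm above the bench, centred in the box, axes as the box's.
- jig: lettering jig fixed to the bench: plywood base 200 (x) x 112 (y) x 12 mm, origin: centre of underside, z up. Rails from x = -70 to 68, |y| 24 to 29 mm, tops at 40 mm carry the plate's rim. At the +x end two dark steel grooves: sides at |y| 33.5 from x = 35 on, lips over |y| > 27, 47 to 51 mm high, from x = 37, flared lead-ins from x = 20; back stop at x = 67. The plate goes in lengthwise from -x.
- jig_start (a point): where the middle of the plate's underside can be set down on the rails with its leading edge just short of the lead-ins (jig x = -38 mm, 40 mm above the bench)
- jig_home (a point): where the middle of the plate's underside is when the plate is fully home against the back stop (jig x = +12 mm, 40 mm above the bench)
- glue_bottle: the glue bottle near the box and jig (another stands at the far left): white, blue label, red spout, diameter 43, 120 mm high, standing; origin at the centre of its underside
- paint_cup: the small clear mixing cup with yellow paint near the box and jig (another stands further back), diameter 57, 48 mm high, standing; origin at the centre of its underside
- jam_jar: clear jar without its lid, diameter 69, 80 mm high, standing; origin at the centre of its underside
There are look-alikes about, which are no part of the job. There is more than one size of the dust_box; the one meant has the size given above.

How it is judged:
On the way, in this order (a step that is already met when the one before it is completed fails the run):
1. both bale clips are flipped open (value of joint each of clip_left, clip_right above 1.4 rad), for 0.1 s.
2. the lid lies flat and right way up on the bench, let go (height (world z) of lid below 0.006 m and angle between lid's own z axis and vertical below 0.06 rad and linear speed of lid below 0.03 m/s and contact force between the fingers and lid below 0.1 N), for 0.2 s.
3. the plate is lifted clear of the box (height (world z) of plate above 0.055 m and contact force between plate and dust_box below 0.05 N), for 0.1 s.
4. the plate lies on the jig (horizontal distance between plate and jig_home below 0.09 m and height (world z) of plate below 0.046 m and contact force between plate and jig above 0.2 N), for 0.1 s.
At the end, for the whole second after the job is handed in: The plate lies at rest in the jig under both grooves, within 3 mm of the back stop and 5 mm of home, turned less than 0.06 rad; the lid lies flat, right way up, on the bench top itself, at rest; both clips are open beyond 1.4 rad (all of step 1 and x of plate in the frame of jig_home above -0.003 m and z of plate in the frame of jig_home between -0.003 and 0.004 m and horizontal distance between plate and jig_home below 0.005 m and angle between the x axis of plate and the x axis of jig, either way round below 0.06 rad and linear speed of each of plate, lid below 0.02 m/s and height (world z) of lid below 0.006 m and angle between lid's own z axis and vertical below 0.06 rad); the robot touches nothing.
It fails at once if something touched the tacky red enamel (contact force between paint_field and anything else above 0.2 N).
It fails at once if the glue bottle, paint cup or jar was shifted by more than 15 mm or tipped (distance of any of glue_bottle, paint_cup, jam_jar from where it was at the start of the episode above 0.015 m or angle between any of glue_bottle, paint_cup, jam_jar's own z axis and vertical above 0.4 rad).
It also fails if it takes over 72 s, if anything falls off the work surface, if the arm or the gripper's body presses on something with over 40 N, if the wrist force passes 120 N, or if a joint passes its speed limit or range.

## Working session

There is one attempt and no reset: what is moved stays moved. The work goes in short steps, each a Python script; the robot and the scene stay as the last script left them, time stands still between calls to the robot, and variables do not carry over. Pictures are saved under pics/ and viewed, and the job is handed in when it is done.

```bash
mkdir -p pics; python3 - <<'E'
from bench import bot
import cv2
s=bot.observe(); print(s)
for n in("scene","top"):
    p,d=bot.capture(n); cv2.imwrite(f"pics/{n}0.png",p)
    import numpy as np; np.savez(f"{n}0.npz",p=p,d=d)
    print(n,bot.camera_params(n))
E
```

```text
{'t': 0.0, 'qpos': array([ 1.08680122e+00,  3.26930871e-01, -1.93559803e-01,  1.05203018e+00,
        3.70178163e-05,  1.43660373e+00]), 'joint_vel': array([ 4.04947347e-04, -3.41098507e-05,  5.33380006e-04,  7.34645084e-04,
       -6.14375053e-05, -1.46059208e-03]), 'joint_torque': array([ 3.91763333e-04, -4.43398726e+01,  2.62439829e+01,  1.53697998e-02,
       -1.63428626e-04, -9.32286781e-06]), 'position': array([0.1882041 , 0.51620139, 0.24151806]), 'orientation': array([-5.46573803e-01, -3.09311130e+00,  2.56236435e-03]), 'force': array([ 0.48265496, -0.42001929,  0.33486353]), 'ft_torque': array([0.00981851, 0.00488233, 0.03442267]), 'width': 0.08535625705253776}
scene {'fov_y': 55.34770047662057, 'cx': 322.0322307598451, 'cy': 240.46399327973913, 'k1': -0.00814398037861876, 'position': array([ 0.06940923, -0.60895294,  0.94752388]), 'attitude': array([ 0.72595197, -0.22807177, -0.56591421])}
top {'fov_y': 44.278650733860644, 'cx': 324.9003667436608, 'cy': 237.59159373561363, 'k1': -0.04690121624625641, 'position': array([0.21900107, 0.05243041, 1.63714446]), 'attitude': array([ 0.16984092, -0.17162746, -1.60023836])}
```

View pics/scene0.png

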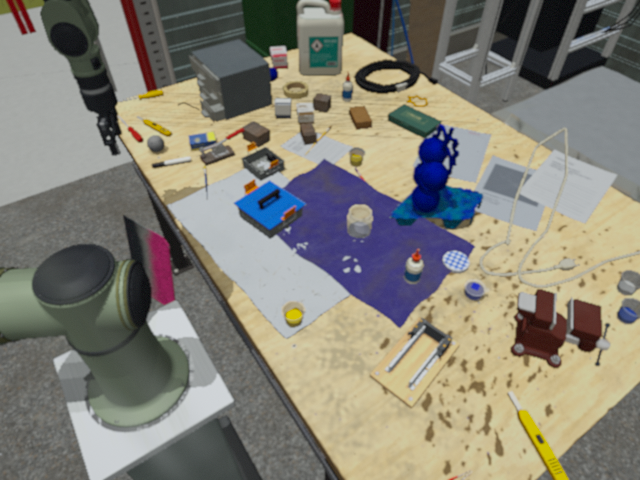

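View pics/top0.png

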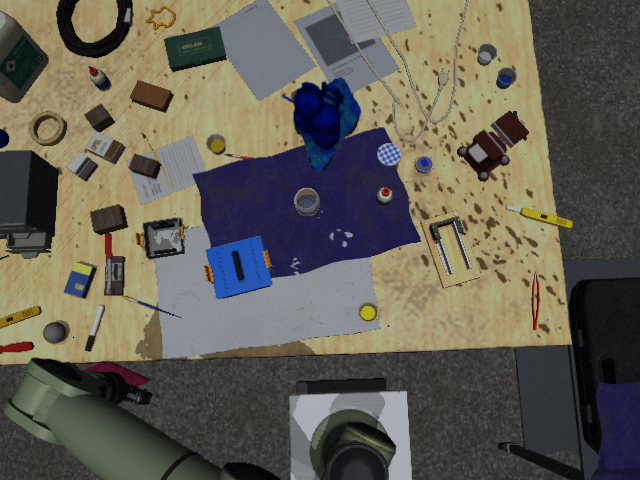

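The top view shows the blue-lidded box at about (238,266), the jig at (450,250), the paint cup at (368,312), the jar at (306,202) and the glue bottle at (385,195). An open look-alike box is at (163,237).

```bash
cat > h.py <<'E'
import numpy as np, cv2
from scipy.spatial.transform import Rotation as R
def K(c):
    f=240/np.tan(np.radians(c["fov_y"]/2)); return f
def rays(c,uv):
    uv=np.atleast_2d(np.asarray(uv,float)); f=K(c)
    M=np.array([[f,0,c["cx"]],[0,f,c["cy"]],[0,0,1]])
    n=cv2.undistortPoints(uv.reshape(-1,1,2),M,np.array([c["k1"],0,0,0,0]))[:,0]
    d=np.c_[n[:,0],-n[:,1],-np.ones(len(n))]
    return R.from_rotvec(c["attitude"]).apply(d)
def onplane(c,uv,z):
    d=rays(c,uv); p=np.asarray(c["position"]); return p+d*((z-p[2])/d[:,2])[:,None]
def bydepth(c,uv,dep):
    return np.asarray(c["position"])+rays(c,uv)*np.atleast_1d(dep)[:,None]
def tri(c1,u1,c2,u2):
    d1=rays(c1,u1)[0];d2=rays(c2,u2)[0];A=np.c_[d1,-d2];p1=np.array(c1["position"]);p2=np.array(c2["position"])
    s=np.linalg.lstsq(A,p2-p1,rcond=None)[0];a=p1+s[0]*d1;b=p2+s[1]*d2
    return (a+b)/2,np.linalg.norm(a-b)
def project(c,P):
    P=np.atleast_2d(P);f=K(c);q=R.from_rotvec(c["attitude"]).inv().apply(P-c["position"])
    M=np.array([[f,0,c["cx"]],[0,f,c["cy"]],[0,0,1]])
    q=q*[1,-1,-1]
    return cv2.projectPoints(q,np.zeros(3),np.zeros(3),M,np.array([c["k1"],0,0,0,0]))[0][:,0]
def down(yaw): # tool z down, tool y axis (jaw direction) at angle yaw in world
    y=np.array([np.cos(yaw),np.sin(yaw),0]);z=np.array([0,0,-1.]);x=np.cross(y,z)
    return R.from_matrix(np.c_[x,y,z]).as_rotvec()
E
python3 - <<'E'
from h import *
from bench import bot
for n,(a,b,c,d) in {"top":(140,200,300,310),"scene":(210,140,320,250)}.items():
    p=np.load(f"{n}0.npz")["p"]; cv2.imwrite(f"pics/{n}0box.png",cv2.resize(p[b:d,a:c],None,fx=5,fy=5,interpolation=cv2.INTER_CUBIC)[:600,:800])
p=np.load("top0.npz")["p"]; cv2.imwrite("pics/top0jig.png",cv2.resize(p[170:330,340:500],None,fx=3.7,fy=3.7,interpolation=cv2.INTER_CUBIC))
p=np.load("scene0.npz")["p"]; cv2.imwrite("pics/scene0jig.png",cv2.resize(p[300:420,360:470],None,fx=5,fy=5,interpolation=cv2.INTER_CUBIC))
for n in("top","scene"):
    z=np.load(f"{n}0.npz");p=z["p"];c=bot.camera_params(n)
    hsv=cv2.cvtColor(p,cv2.COLOR_BGR2HSV)
    m=cv2.inRange(hsv,(100,150,130),(115,255,255))
    k,l,st,ce=cv2.connectedComponentsWithStats(m)
    for i in range(1,k):
        if st[i,4]>60: print(n,"blue",st[i],ce[i])
    i=1+np.argmax(st[1:,4]); cc=cv2.findContours((l==i).astype(np.uint8),cv2.RETR_EXTERNAL,cv2.CHAIN_APPROX_NONE)[0][0]
    hull=cv2.convexHull(cc); print(cv2.approxPolyDP(hull,4,True)[:,0].tolist())
    P=onplane(c,hull[:,0],0.058)[:,:2]
    r=cv2.minAreaRect((P*1000).astype(np.float32));print(n,r, cv2.boxPoints(r).tolist())
    m=cv2.inRange(hsv,(5,150,120),(16,255,255))
    k,l,st,ce=cv2.connectedComponentsWithStats(m)
    for i in range(1,k):
        if st[i,4]>15: print(n,"orange",st[i],ce[i],bydepth(c,ce[i],z["d"][int(ce[i][1]),int(ce[i][0])]))
E
```

```text
top blue [ 206  236   66   63 2595] [238.38728324 266.99499037]
[[259, 236], [271, 284], [217, 298], [206, 250]]
top ((494.3833312988281, 282.01800537109375), (140.37705993652344, 153.55349731445312), 12.868308067321777) [[408.85858154296875, 341.2347106933594], [443.056640625, 191.5377960205078], [579.9080810546875, 222.80130004882812], [545.7100219726562, 372.49822998046875]]
top orange [139 234   4  12  17] [140.29411765 239.88235294] [[0.58032172 0.55554311 0.04863661]]
top orange [208 267   5  15  24] [209.95833333 273.        ] [[0.4780341  0.3579986  0.06502708]]
scene blue [ 235  182   71   48 1448] [268.37845304 204.95165746]
scene blue [453 189  29  30 468] [467.23076923 203.07051282]
scene blue [391 201  29  18 174] [402.86781609 212.27586207]
scene blue [436 207  18  13 107] [445.89719626 214.23364486]
[[268, 182], [305, 203], [269, 229], [235, 203]]
scene ((495.8343811035156, 278.2718811035156), (145.33277893066406, 153.3109893798828), 12.721173286437988) [[408.0716552734375, 337.0440979003906], [441.8317565917969, 187.49639892578125], [583.5971069335938, 219.49966430664062], [549.8370361328125, 369.04736328125]]
scene orange [245 180  12  12  61] [250.1147541  185.68852459] [[0.47804443 0.36089903 0.07475883]]
scene orange [413 253   7   8  37] [415.81081081 257.21621622] [[ 0.67840266 -0.13041866  0.09633443]]
```

View pics/top0box.png

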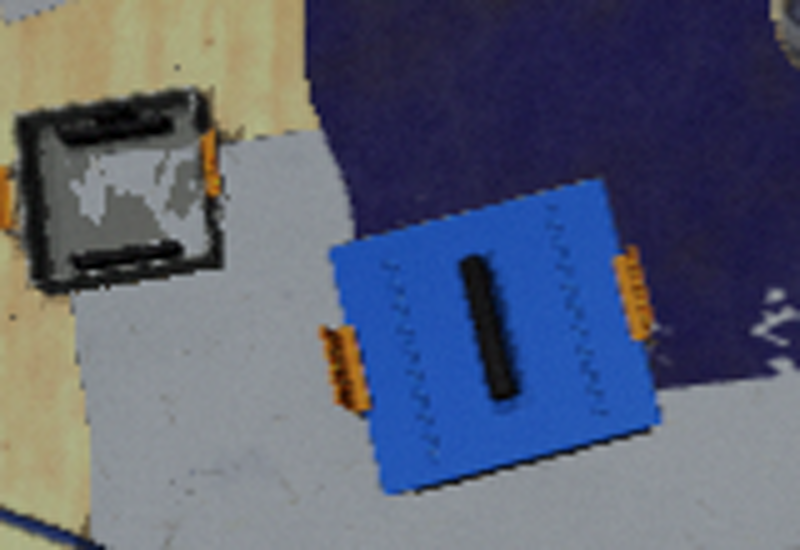

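View pics/scene0box.png

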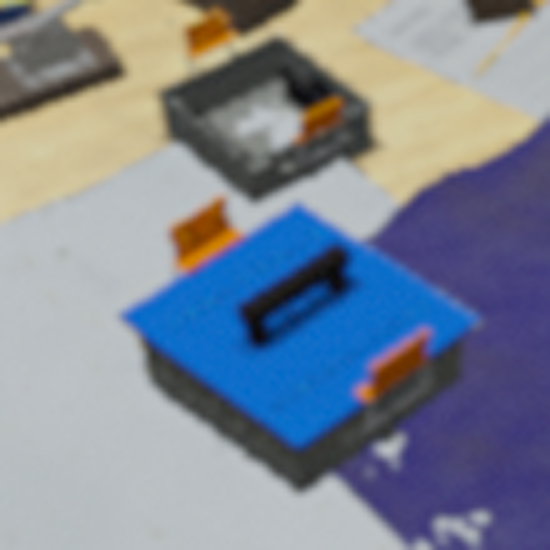

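View pics/top0jig.png

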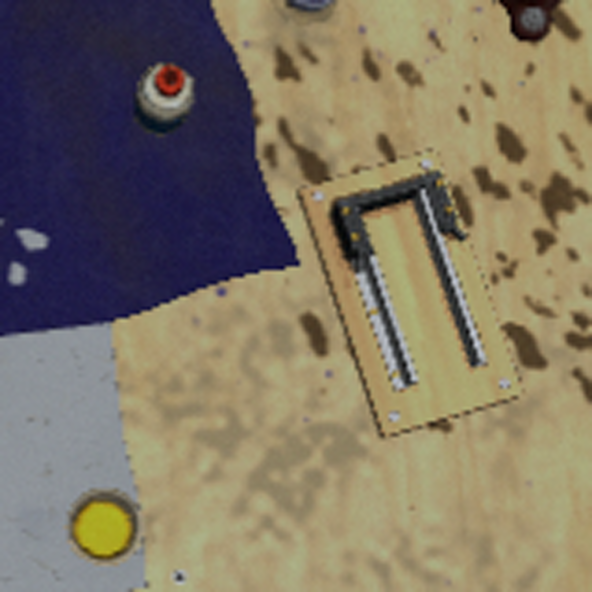

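View pics/scene0jig.png

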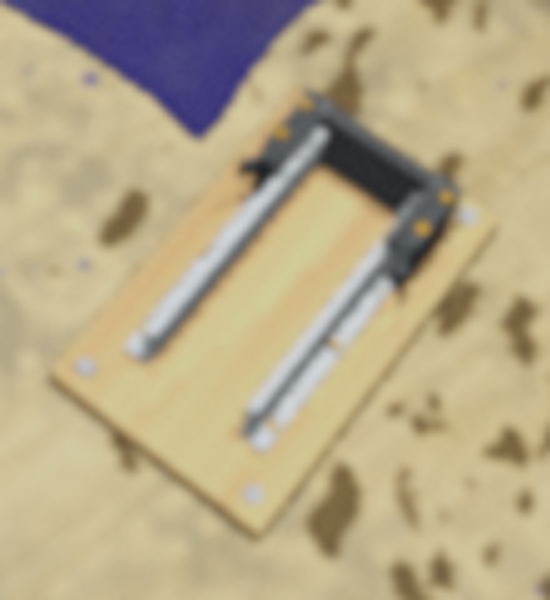

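Lid measured at about (0.495, 0.281) with a yaw of 12.8°, and its size matches 142x156. Next I'll locate the jig, the bar and the obstacles.

```bash
cat > loc.py <<'E'
from h import *
from bench import bot
T=bot.camera_params("top");S=bot.camera_params("scene")
zt=np.load("top0.npz");zs=np.load("scene0.npz")
def comps(p,lo,hi,roi,amin=20):
    m=cv2.inRange(cv2.cvtColor(p,cv2.COLOR_BGR2HSV),lo,hi);q=np.zeros_like(m);x0,y0,x1,y1=roi;q[y0:y1,x0:x1]=m[y0:y1,x0:x1]
    k,l,st,ce=cv2.connectedComponentsWithStats(q); return [(st[i],ce[i],l==i) for i in range(1,k) if st[i,4]>=amin]
# bar
b1=max(comps(zt["p"],(0,0,0),(180,255,60),(222,245,256,290)),key=lambda s:s[0][4])
r=cv2.minAreaRect(np.argwhere(b1[2])[:,::-1].astype(np.float32));print("bar top",r)
print(" at .088",onplane(T,r[0],.083), "depth",bydepth(T,r[0],zt["d"][int(r[0][1]),int(r[0][0])]))
for n,lo,hi,rt,rs in(("cup",(20,120,120),(35,255,255),(350,295,390,330),(275,295,310,330)),("spout",(0,120,100),(8,255,255),(375,180,400,205),(400,240,430,275))):
    a=max(comps(zt["p"],lo,hi,rt,5),key=lambda s:s[0][4]);b=max(comps(zs["p"],lo,hi,rs,5),key=lambda s:s[0][4])
    print(n,a[1],b[1],tri(T,a[1],S,b[1]))
print("jar top rim",onplane(T,(306.5,201),.08),onplane(S,(360,213),.08))
u=np.array([[300,187],[435,150],[520,397],[385,436]])/3.7+[340,170]
print("jig T",onplane(T,u,.012))
u=np.array([[50,375],[495,220],[258,538]])/5+[360,300]
print("jig S",onplane(S,u,.012))
E
python3 loc.py
```

```text
bar top ((237.14707946777344, 265.0882568359375), (28.861740112304688, 5.578319072723389), 75.96376037597656)
 at .088 [[0.4938908  0.28167739 0.083     ]] depth [[0.49349228 0.28134504 0.08525311]]
cup [367.38150289 312.41040462] [293.4354067  315.63157895] (array([ 0.36117567, -0.06429496,  0.02384104]), np.float64(0.0012514021859979726))
spout [385.45454545 191.18181818] [415.84210526 256.64912281] (array([ 0.6830069 , -0.1258434 ,  0.09093217]), np.float64(0.0011394397182784512))
jar top rim [[0.6656717  0.09113068 0.08      ]] [[0.67146658 0.08477053 0.08      ]]
jig T [[ 0.61570899 -0.23079455  0.012     ]
 [ 0.64129635 -0.33725994  0.012     ]
 [ 0.44702512 -0.385359    0.012     ]
 [ 0.4214503  -0.28104493  0.012     ]]
jig S [[ 0.42349129 -0.2830463   0.012     ]
 [ 0.6420023  -0.33787004  0.012     ]
 [ 0.45013063 -0.38940625  0.012     ]]
```

Jig centre is about (0.531,-0.309) with a yaw of about 14°. The corners agree between views to 2–4 mm, and the bar and lid centres agree to 1 mm. I'll plan all the poses by IK before moving.

```bash
cat >> h.py <<'E'
BC=np.array([0.494,0.2815]);BY=0.2235
def box(x,y,z): 
    c,s=np.cos(BY),np.sin(BY); return np.array([BC[0]+c*x-s*y,BC[1]+s*x+c*y,z])
E
python3 - <<'E'
from h import *
from bench import bot
np.set_printoptions(precision=3,suppress=True)
JY=0.246;JC=np.array([.5314,-.3086])
for sgn in(1,-1):
    o=down(BY+sgn*np.pi/2)
    for P in(box(0,52,0)*0+box(0,.052,.12),box(0,.115,.08),box(0,-.115,.08),box(0,0,.25),box(-.018,0,.04),np.array([.505,.035,.05])):
        print(sgn,P,bot.solve_ik(P,o))
    o=down(JY+sgn*np.pi/2)
    for x in(-.1,-.06,0): print("jig",bot.solve_ik(np.array([JC[0]+x*np.cos(JY),JC[1]+x*np.sin(JY),.05]),o))
E
```

```text
1 [0.482 0.332 0.12 ] [ 0.477  0.496 -0.265  0.809  0.     0.254]
1 [0.469 0.394 0.08 ] [ 0.578  0.583 -0.229  0.758  0.     0.355]
1 [0.519 0.169 0.08 ] [ 0.18   0.482 -0.414  0.674  0.    -0.043]
1 [0.494 0.281 0.25 ] [ 0.388  0.356 -0.129  1.085  0.     0.165]
1 [0.476 0.278 0.04 ] [ 0.394  0.545 -0.434  0.591  0.     0.17 ]
1 [0.505 0.035 0.05 ] [-0.077  0.467 -0.548  0.556  0.    -0.3  ]
jig [-0.789  0.525 -0.438  0.608 -0.    -1.035]
jig [-0.728  0.562 -0.366  0.642 -0.    -0.974]
jig [-0.646  0.624 -0.247  0.7   -0.    -0.892]
-1 [0.482 0.332 0.12 ] [ 0.477  0.496 -0.265  0.809  0.    -2.888]
-1 [0.469 0.394 0.08 ] [ 0.578  0.583 -0.229  0.758  0.    -2.787]
-1 [0.519 0.169 0.08 ] [ 0.18   0.482 -0.414  0.674  0.     3.098]
-1 [0.494 0.281 0.25 ] [ 0.388  0.356 -0.129  1.085  0.    -2.977]
-1 [0.476 0.278 0.04 ] [ 0.394  0.545 -0.434  0.591  0.    -2.972]
-1 [0.505 0.035 0.05 ] [-0.077  0.467 -0.548  0.556  0.     2.841]
jig [-0.789  0.525 -0.438  0.608 -0.     2.107]
jig [-0.728  0.562 -0.366  0.642 -0.     2.168]
jig [-0.646  0.624 -0.247  0.7   -0.     2.249]
```

```bash
python3 - <<'E'
from h import *
from bench import bot
np.set_printoptions(precision=4,suppress=True)
o=down(BY+np.pi/2)
bot.move_gripper(0.0,40); print(bot.observe()["t"],bot.observe()["width"])
bot.goto(box(0,.05,.115),o)
print("at",bot.observe()["t"],bot.observe()["force"])
print(bot.movel(box(0,.05,.055),v=.06,stop_force=4)); s=bot.observe(); print(s["t"],s["position"],s["force"],s["width"])
np.save("touch.npy",s["position"])
E
```

```text
0.8667 0.00028566372876248966
at 2.25 [ 0.5239  0.0004 -0.5057]
True
2.9917 [0.4824 0.33   0.0691] [-3.2089 -0.5227  7.7231] 0.0002840824185189414
```

Contact at TCP z=0.069 with the lid top at 0.058 confirms the tips stand 11 mm ahead when shut. Now the first clip.

```bash
python3 - <<'E'
from h import *
from bench import bot
np.set_printoptions(precision=4,suppress=True)
bot.movel(box(0,.052,.0775),v=.06)
print(bot.movel(box(0,.114,.0775),v=.08,stop_force=20)); s=bot.observe(); print(s["t"],s["position"],s["force"])
bot.movel(box(0,.114,.13),v=.25)
p,d=bot.capture("scene"); cv2.imwrite("pics/s1.png",cv2.resize(p[130:260,190:350],None,fx=4.5,fy=4.5)); print(bot.observe()["t"])
E
```

```text
False
4.2167 [0.4687 0.3928 0.0776] [-0.1463 -0.9767  0.5041]
4.625
```

View pics/s1.png

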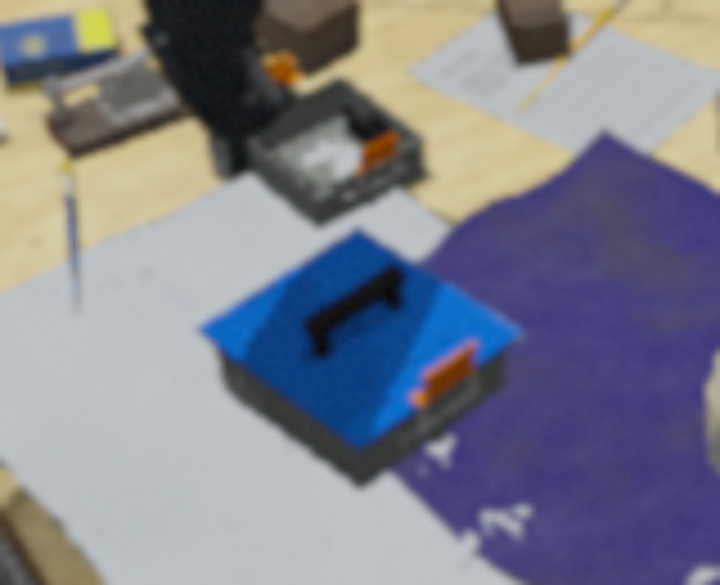

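The left tab no longer stands above the lid edge (it was at crop (205,235)); the right one is still up at (445,370). Now the right clip.

```bash
python3 - <<'E'
from h import *
from bench import bot
np.set_printoptions(precision=4,suppress=True)
o=down(BY+np.pi/2)
bot.movel(box(0,-.052,.13),v=.3)
bot.movel(box(0,-.052,.0775),v=.15,stop_force=8)
print(bot.movel(box(0,-.114,.0775),v=.08,stop_force=20)); s=bot.observe(); print(s["t"],s["position"],s["force"])
bot.movel(box(0,-.114,.13),v=.25)
bot.goto(box(0,-.13,.22),o)
for n in("scene","top"):
    p,d=bot.capture(n); cv2.imwrite(f"pics/{n}2.png",p); np.savez(f"{n}2.npz",p=p,d=d)
    a,b,c,e=(190,130,350,260) if n=="scene" else (160,200,320,320)
    cv2.imwrite(f"pics/{n}2c.png",cv2.resize(p[b:e,a:c],None,fx=4.5,fy=4.5))
print(bot.observe()["t"])
E
```

```text
False
6.75 [0.5193 0.1702 0.0775] [ 0.8028 -0.5183 -1.1654]
7.6667
```

View pics/scene2c.png

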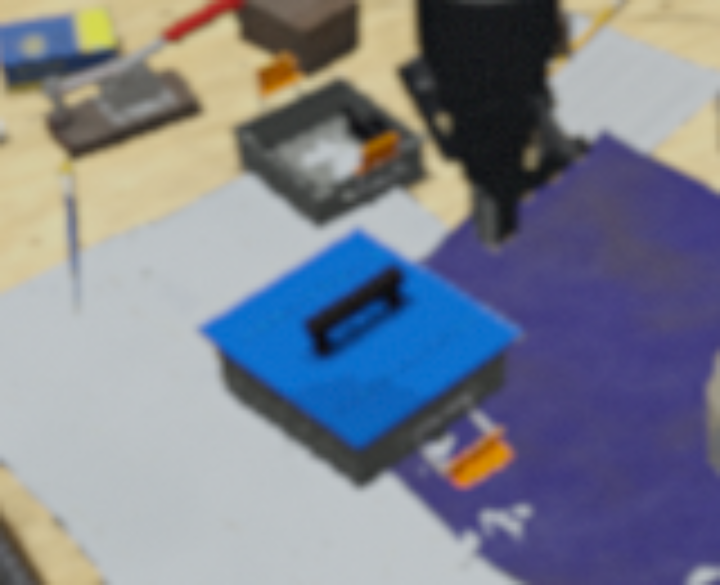

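View pics/top2c.png

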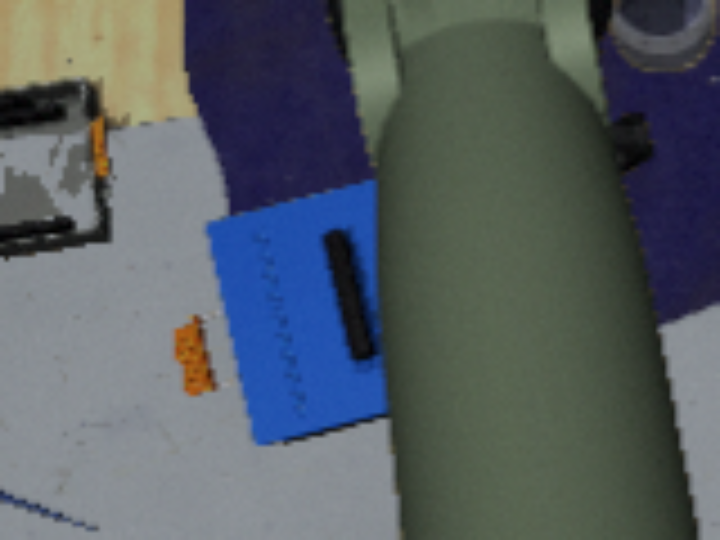

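Both clips are open: the orange tabs lie low at scene crop (480,460) and top crop (195,355). The lid hasn't moved. Next is the lid.

```bash
python3 - <<'E'
from h import *
from bench import bot
np.set_printoptions(precision=4,suppress=True)
o=down(BY+np.pi/2)
bot.move_gripper(.05)
bot.goto(box(0,0,.13),o)
print(bot.movel(box(0,0,.075),v=.12,stop_force=8)); print(bot.observe()["position"])
bot.move_gripper(0,60); s=bot.observe(); print("w",s["width"],s["force"])
bot.movel(box(0,0,.20),v=.15); s=bot.observe(); print(s["t"],s["width"],s["force"])
P=np.array([.505,.035,.20])
bot.movel(P,v=.25)
bot.movel([P[0],P[1],.045],v=.2)
print(bot.movel([P[0],P[1],.024],v=.03,stop_force=3)); s=bot.observe(); print(s["t"],s["position"],s["force"])
p,d=bot.capture("scene"); cv2.imwrite("pics/s3.png",p)
E
```

```text
False
[0.4949 0.2811 0.0759]
w 0.012433999091635473 [-0.9863  1.1458  5.6804]
10.8833 0.012929078542806036 [-0.6533  0.2783 -0.7871]
True
13.4917 [0.5051 0.0349 0.0292] [-1.6544 -0.6002  5.8636]
```

View pics/s3.png

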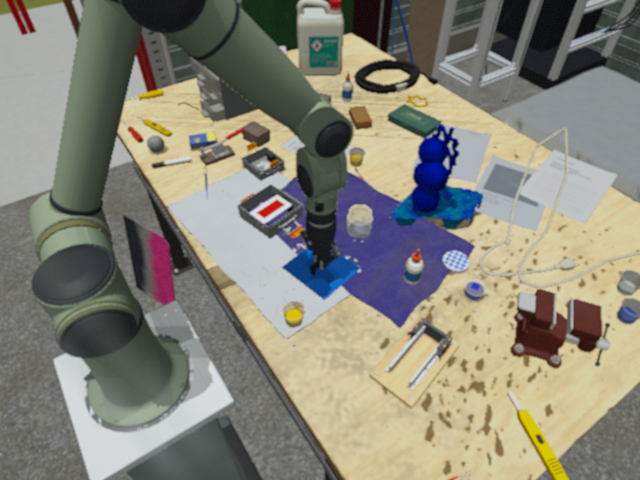

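The lid is down on the bench (height about 0.3 mm) and the plate's red field shows in the box at (270,210). Next: release, back off and look.

```bash
python3 - <<'E'
from h import *
from bench import bot
np.set_printoptions(precision=4,suppress=True)
bot.move_gripper(.06); bot.wait(.1)
bot.movel([.505,.035,.20],v=.3)
bot.goto([.46,-.12,.3],down(.246+np.pi/2))
for n in("scene","top"):
    p,d=bot.capture(n); cv2.imwrite(f"pics/{n}4.png",p); np.savez(f"{n}4.npz",p=p,d=d)
    a,b,c,e=(190,130,370,310) if n=="scene" else (180,180,380,330)
    cv2.imwrite(f"pics/{n}4c.png",cv2.resize(p[b:e,a:c],None,fx=3.3 if n=="scene" else 4,fy=3.3 if n=="scene" else 4))
print(bot.observe()["t"])
for n in("top","scene"):
    z=np.load(f"{n}4.npz");p=z["p"];c=bot.camera_params(n);hsv=cv2.cvtColor(p,cv2.COLOR_BGR2HSV)
    x0,y0,x1,y1=(205,230,275,300) if n=="top" else (235,180,310,240)
    m=cv2.bitwise_or(cv2.inRange(hsv,(0,150,120),(6,255,255)),cv2.inRange(hsv,(172,150,120),(180,255,255)));q=m*0;q[y0:y1,x0:x1]=m[y0:y1,x0:x1]
    h=np.argwhere(q>0)[:,::-1].astype(np.float32)
    P=onplane(c,h,.036); r=cv2.minAreaRect((P[:,:2]*1000).astype(np.float32)); print(n,"red",len(h),r,P.mean(0))
    m=cv2.inRange(hsv,(100,150,130),(115,255,255));k,l,st,ce=cv2.connectedComponentsWithStats(m)
    for i in range(1,k):
      if st[i,4]>800:
        h=np.argwhere(l==i)[:,::-1].astype(np.float32);P=onplane(c,h,.011);print(n,"lid",cv2.minAreaRect((P[:,:2]*1000).astype(np.float32)))
E
```

```text
15.7583
top red 343 ((495.4653015136719, 281.87060546875), (79.76221466064453, 33.10851287841797), 12.575447082519531) [0.4953 0.2816 0.036 ]
top lid ((504.91741943359375, 33.97520446777344), (140.56863403320312, 155.55897521972656), 12.767433166503906)
scene red 150 ((497.2073059082031, 281.56280517578125), (72.36619567871094, 25.01416778564453), 11.657017707824707) [0.4966 0.2813 0.036 ]
scene lid ((507.76837158203125, 32.31669616699219), (141.43008422851562, 157.218017578125), 12.806761741638184)
```

View pics/top4c.png

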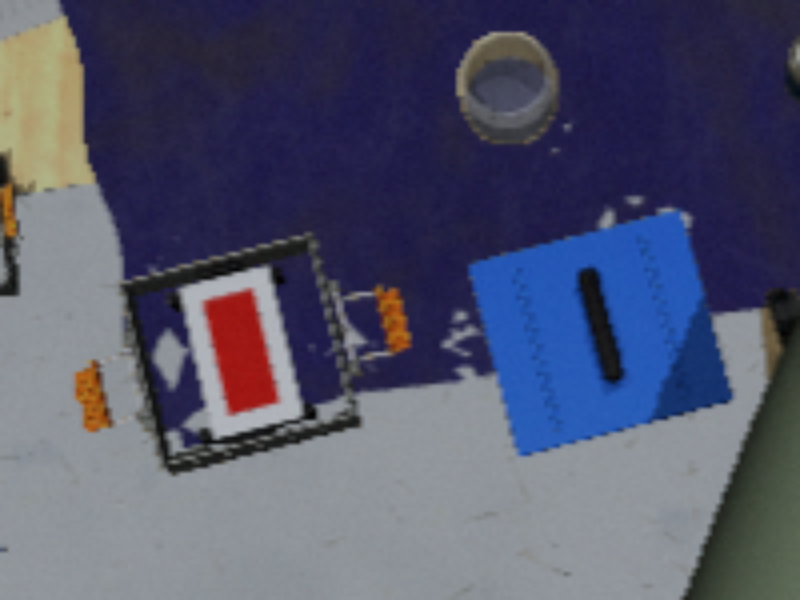

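View pics/scene4c.png

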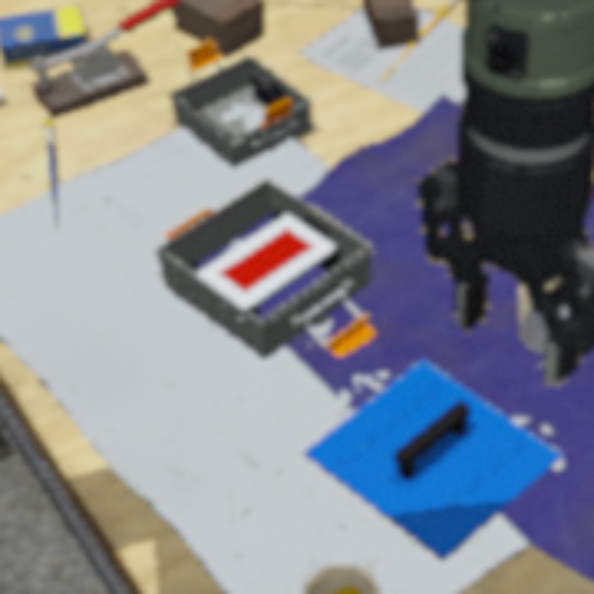

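View pics/top4.png

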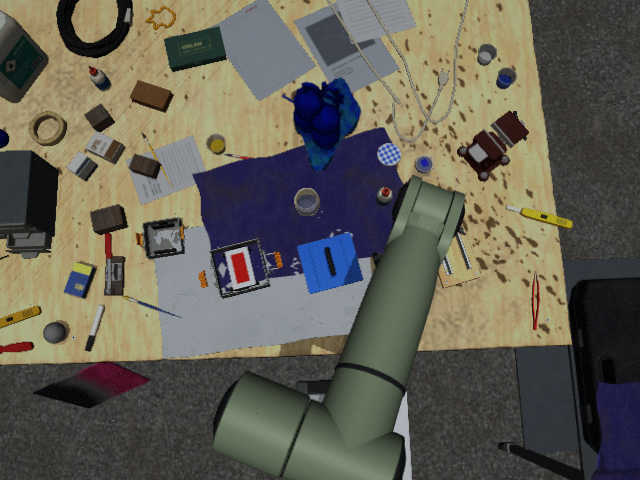

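The plate is centred in the box at about (0.4955, 0.2815), and the lid lies flat with size and yaw matching. I'll refine the jig from its rails and base edges using the unobstructed first pictures.

```bash
python3 - <<'E'
from h import *
from bench import bot
np.set_printoptions(precision=4,suppress=True)
from scipy.ndimage import map_coordinates
JC=np.array([.5314,-.3086]);JY=.246
ax=lambda y:np.array([[np.cos(y),-np.sin(y)],[np.sin(y),np.cos(y)]])
for n in("top","scene"):
    c=bot.camera_params(n);p=np.load(f"{n}0.npz")["p"];
    # rectified map of plane z: 1mm/px
    for z in(.012,.040):
        xs=np.arange(-.115,.1151,.0005);ys=np.arange(.075,-.0751,-.0005)
        X,Y=np.meshgrid(xs,ys);W=np.c_[X.ravel(),Y.ravel()]@ax(JY).T+JC
        uv=project(c,np.c_[W,np.full(len(W),z)]).astype(np.float32).reshape(X.shape+(2,))
        im=cv2.remap(p,uv[...,0],uv[...,1],cv2.INTER_CUBIC)
        im=cv2.resize(im,None,fx=1.7,fy=1.7)
        for g in range(-100,101,20): 
            x=int((g/1000+.115)/.0005*1.7);cv2.line(im,(x,0),(x,8 if g else 20),(0,0,255),1)
        for g in range(-70,71,10):
            y=int((.075-g/1000)/.0005*1.7);cv2.line(im,(0,y),(8 if g else 20,y),(0,0,255),1)
        cv2.imwrite(f"pics/rect_{n}_{int(z*1000)}.png",im); print(im.shape)
a=cv2.imread("pics/rect_top_40.png");b=cv2.imread("pics/rect_scene_40.png");cv2.imwrite("pics/r40.png",cv2.resize(np.vstack([a,b]),None,fx=.58,fy=.58))
a=cv2.imread("pics/rect_top_12.png");b=cv2.imread("pics/rect_scene_12.png");cv2.imwrite("pics/r12.png",cv2.resize(np.vstack([a,b]),None,fx=.58,fy=.58))
E
```

```text
(512, 784, 3)
(512, 784, 3)
(512, 784, 3)
(512, 784, 3)
```

View pics/rect_top_40.png

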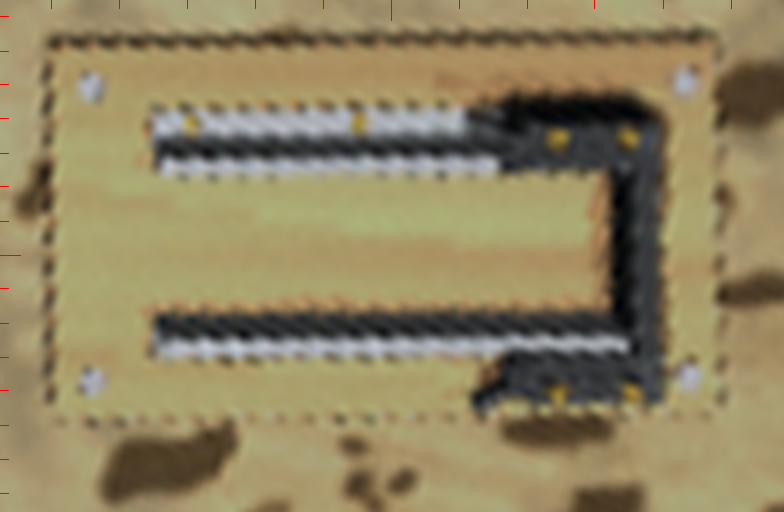

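View pics/rect_scene_40.png

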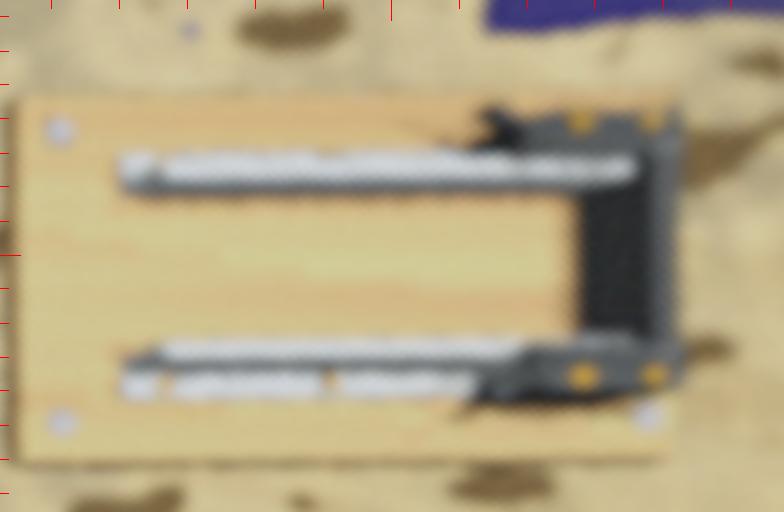

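View pics/rect_top_12.png

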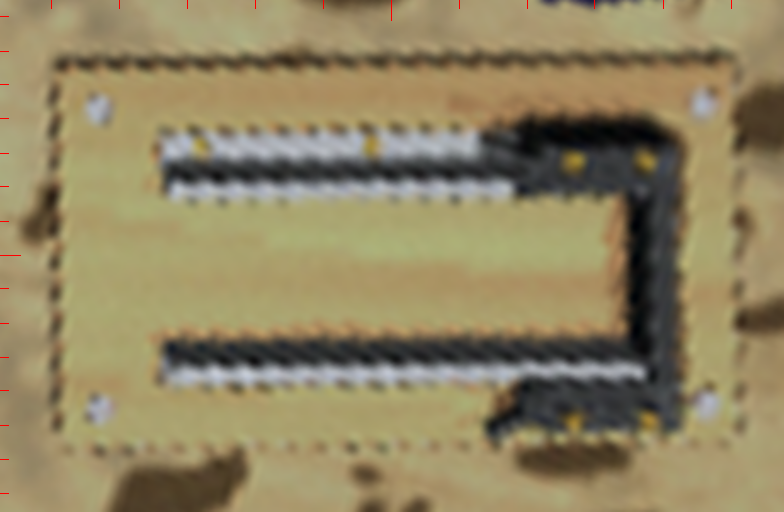

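View pics/rect_scene_12.png

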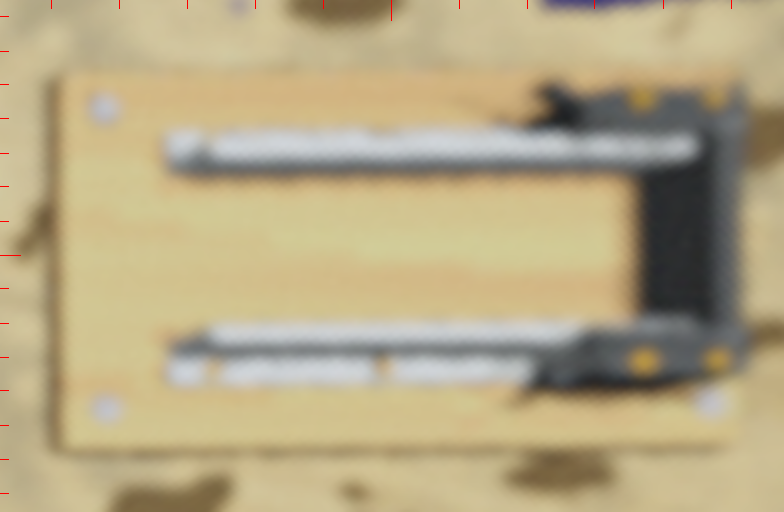

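Rectified views put the rail tops at jig |y| of about 24–29 mm. My jig estimate needs roughly +1 mm in x, under 1 mm in y and +0.008 rad. Now the plate.

```bash
cat >> h.py <<'E'
JC=np.array([.5323,-.3080]);JY=.254
PC=np.array([.4955,.2817])
def jig(x,y,z):
    c,s=np.cos(JY),np.sin(JY); return np.array([JC[0]+c*x-s*y,JC[1]+s*x+c*y,z])
E
python3 - <<'E'
from h import *
from bench import bot
np.set_printoptions(precision=4,suppress=True)
o=down(BY+np.pi/2)
off=PC-BC
g=lambda z: box(-.018,0,z)+np.r_[off,0]
bot.move_gripper(.085)
bot.goto([.5,.05,.3],o)
bot.goto(g(.14),o)
print(bot.movel(g(.022),v=.1,stop_force=6)); s=bot.observe();print(s["t"],s["position"],s["force"])
for n in("scene","top"):
    p,d=bot.capture(n); a,b,c,e=(220,160,330,250) if n=="scene" else (180,180,380,330)
    cv2.imwrite(f"pics/{n}5c.png",cv2.resize(p[b:e,a:c],None,fx=6 if n=="scene" else 4,fy=6 if n=="scene" else 4))
E
```

```text
False
19.2833 [0.4785 0.278  0.0226] [-0.3919 -0.09   -0.2686]
```

View pics/scene5c.png

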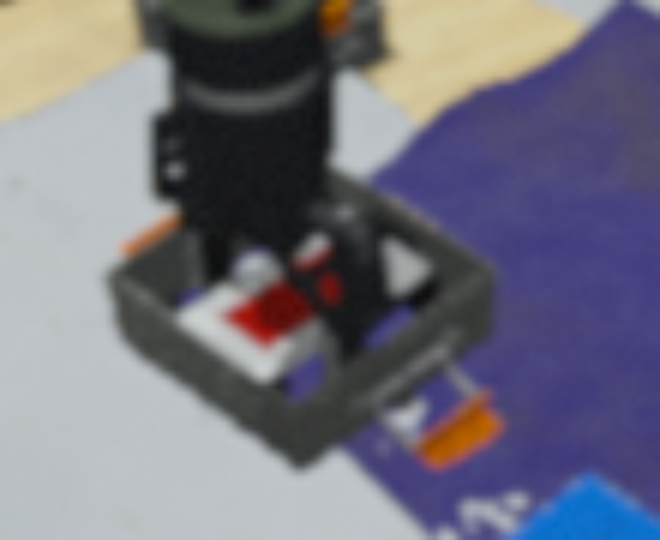

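The fingers stand down beside both long edges, clear of the red. Closing and lifting.

```bash
python3 - <<'E'
from h import *
from bench import bot
np.set_printoptions(precision=4,suppress=True)
o=down(BY+np.pi/2)
off=PC-BC
g=lambda z: box(-.018,0,z)+np.r_[off,0]
bot.move_gripper(.055,50); s=bot.observe(); print(s["t"],s["width"],s["position"],s["force"])
bot.movel(g(.20),v=.12); s=bot.observe(); print(s["t"],s["width"],s["position"],s["force"])
for n in("scene","top"):
    p,d=bot.capture(n); np.savez(f"{n}6.npz",p=p,d=d); a,b,c,e=(210,100,330,250) if n=="scene" else (180,200,330,310)
    cv2.imwrite(f"pics/{n}6c.png",cv2.resize(p[b:e,a:c],None,fx=4 if n=="scene" else 5,fy=4 if n=="scene" else 5))
E
```

```text
19.7333 0.06278510806312147 [0.4782 0.2779 0.0229] [-2.3084 -0.4606  5.8766]
21.3667 0.06278351382730119 [0.4775 0.2775 0.1992] [ 0.2021  0.2794 -1.5159]
```

View pics/scene6c.png

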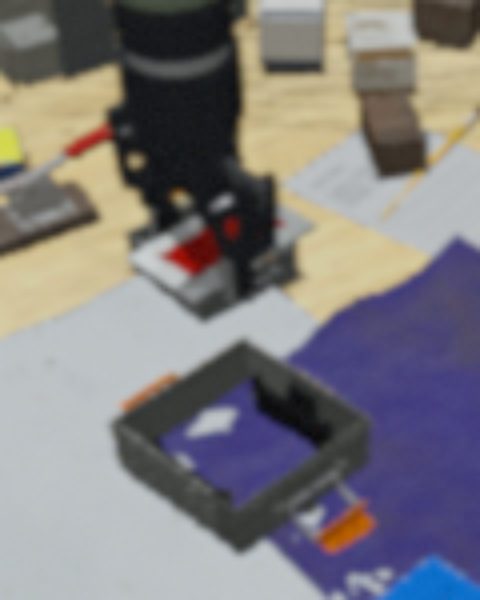

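View pics/top6c.png

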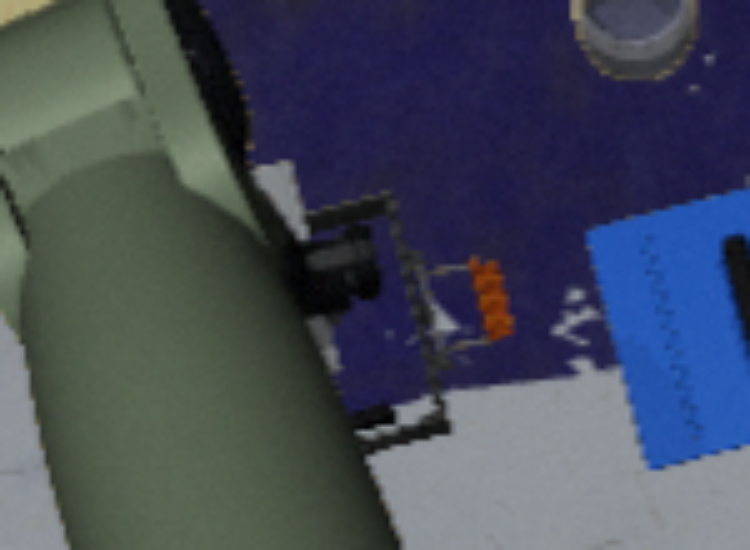

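The plate is held level by its edges, 0.0628 wide. Carrying it over to the jig start.

```bash
python3 - <<'E'
from h import *
from bench import bot
np.set_printoptions(precision=4,suppress=True)
oj=down(JY+np.pi/2)
bot.goto(jig(-.061,0,.20),oj)
bot.movel(jig(-.061,0,.06),v=.15); s=bot.observe(); print(s["t"],s["width"],s["position"],s["force"])
for n in("scene","top"):
    p,d=bot.capture(n); np.savez(f"{n}7.npz",p=p,d=d); a,b,c,e=(340,260,500,420) if n=="scene" else (380,180,500,300)
    k=3.7 if n=="scene" else 5
    cv2.imwrite(f"pics/{n}7c.png",cv2.resize(p[b:e,a:c],None,fx=k,fy=k))
E
```

```text
24.7 0.06270999128661035 [ 0.4739 -0.3238  0.0608] [ 0.0926  0.0284 -1.4439]
```

View pics/scene7c.png

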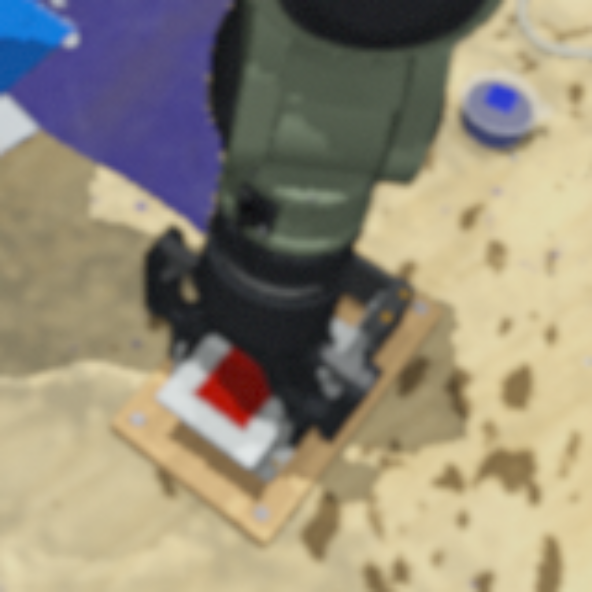

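View pics/top7c.png

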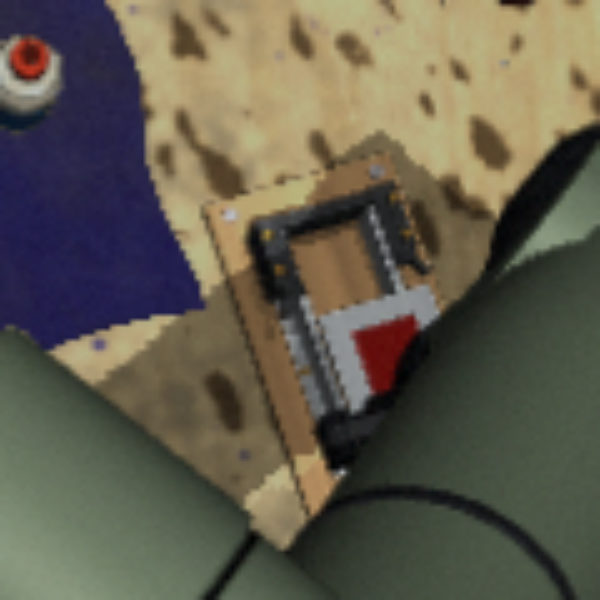

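```bash
python3 - <<'E'
from h import *
from bench import bot
np.set_printoptions(precision=4,suppress=True)
z=np.load("top7.npz");p=z["p"];c=bot.camera_params("top")
def rect(n,zz,fn):
    c=bot.camera_params(n);p=np.load(f"{n}7.npz")["p"]
    X,Y=np.meshgrid(np.arange(-.115,.1151,.0005),np.arange(.075,-.0751,-.0005));
    cc,s=np.cos(JY),np.sin(JY);W=np.c_[JC[0]+cc*X.ravel()-s*Y.ravel(),JC[1]+s*X.ravel()+cc*Y.ravel(),np.full(X.size,zz)]
    uv=project(c,W).astype(np.float32).reshape(X.shape+(2,));im=cv2.resize(cv2.remap(p,uv[...,0],uv[...,1],cv2.INTER_CUBIC),None,fx=1.7,fy=1.7)
    for g in range(-100,101,20): x=int((g/1000+.115)/.0005*1.7);cv2.line(im,(x,0),(x,8 if g else 20),(0,0,255),1)
    for g in range(-70,71,10): y=int((.075-g/1000)/.0005*1.7);cv2.line(im,(0,y),(8 if g else 20,y),(0,0,255),1)
    cv2.imwrite(fn,im)
rect("top",.0738,"pics/r7a.png");rect("top",.040,"pics/r7b.png")
E
```

```text
(no output)
```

View pics/r7a.png

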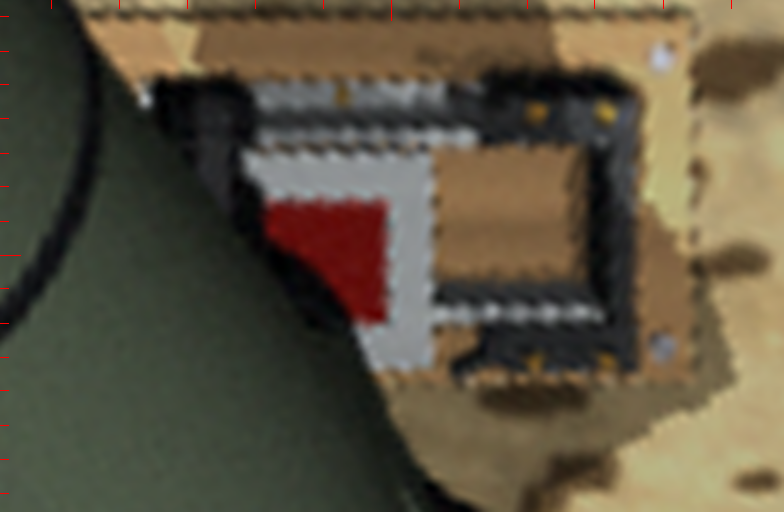

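View pics/r7b.png

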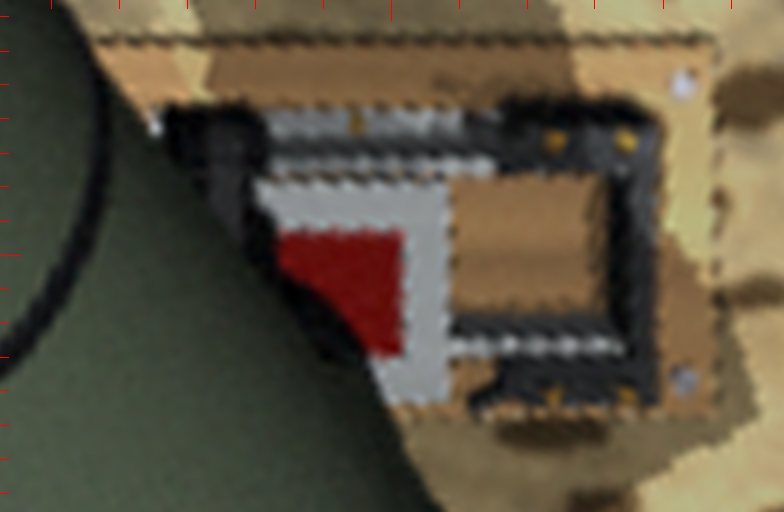

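In the top view the plate reads about 1.7 mm low in jig y relative to the rails (0.6 mm of that is arm error, the rest matches the camera bias seen on the lid). I'll shift by +1.7 mm and set it down.

```bash
python3 - <<'E'
from h import *
from bench import bot
np.set_printoptions(precision=4,suppress=True)
bot.movel(jig(-.061,.0017,.055),v=.05)
print(bot.movel(jig(-.061,.0017,.027),v=.025,stop_force=2)); s=bot.observe(); print(s["t"],s["width"],s["position"],s["force"])
bot.wait(.15); s=bot.observe(); print(s["position"],s["force"])
p,d=bot.capture("scene"); np.savez("scene8.npz",p=p,d=d);cv2.imwrite("pics/s8.png",cv2.resize(p[270:420,350:480],None,fx=4,fy=4))
E
```

```text
True
25.9167 0.06275294118783835 [ 0.4727 -0.3216  0.0319] [0.223  0.7925 5.7264]
[ 0.4727 -0.3216  0.0319] [-0.2456 -0.4947  5.6621]
```

View pics/s8.png

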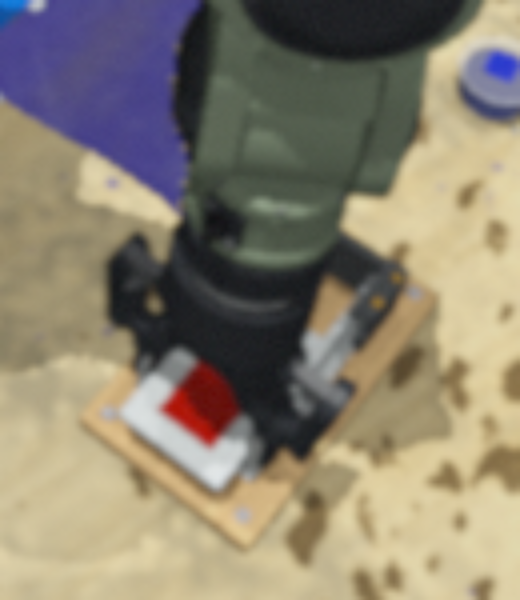

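TCP height 0.0319 is exactly what the rails predict, with 5.7 N contact, so the plate is on the rails. Release, back off, look.

```bash
python3 - <<'E'
from h import *
from bench import bot
np.set_printoptions(precision=4,suppress=True)
oj=down(JY+np.pi/2)
bot.move_gripper(.082)
bot.movel(jig(-.061,.001,.12),v=.2)
bot.goto(jig(-.20,.08,.2),oj)
bot.move_gripper(0)
for n in("scene","top"):
    p,d=bot.capture(n); np.savez(f"{n}9.npz",p=p,d=d); cv2.imwrite(f"pics/{n}9.png",p)
def rect(n,zz,fn):
    c=bot.camera_params(n);p=np.load(f"{n}9.npz")["p"]
    X,Y=np.meshgrid(np.arange(-.115,.1151,.0005),np.arange(.075,-.0751,-.0005));
    cc,s=np.cos(JY),np.sin(JY);W=np.c_[JC[0]+cc*X.ravel()-s*Y.ravel(),JC[1]+s*X.ravel()+cc*Y.ravel(),np.full(X.size,zz)]
    uv=project(c,W).astype(np.float32).reshape(X.shape+(2,));im=cv2.resize(cv2.remap(p,uv[...,0],uv[...,1],cv2.INTER_CUBIC),None,fx=1.7,fy=1.7)
    for g in range(-100,101,20): x=int((g/1000+.115)/.0005*1.7);cv2.line(im,(x,0),(x,8 if g else 20),(0,0,255),1)
    for g in range(-70,71,10): y=int((.075-g/1000)/.0005*1.7);cv2.line(im,(0,y),(8 if g else 20,y),(0,0,255),1)
    cv2.imwrite(fn,im)
rect("top",.045,"pics/r9t.png");rect("scene",.045,"pics/r9s.png")
print(bot.observe()["t"])
E
```

```text
28.6333
```

View pics/r9t.png

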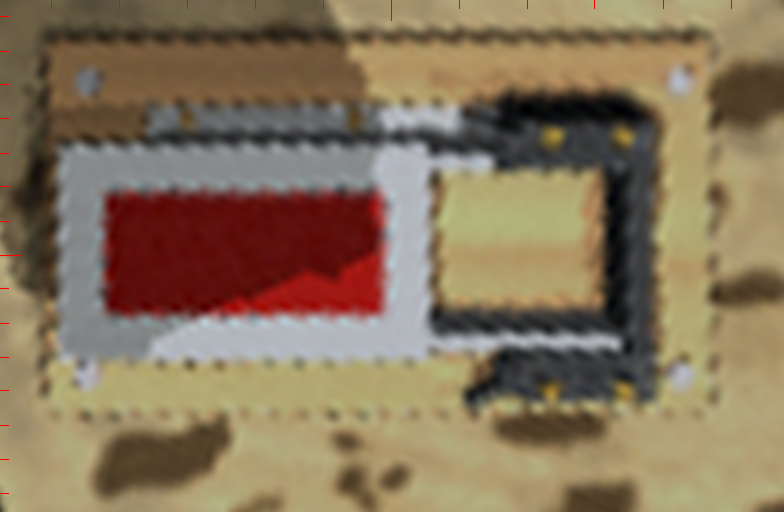

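View pics/r9s.png

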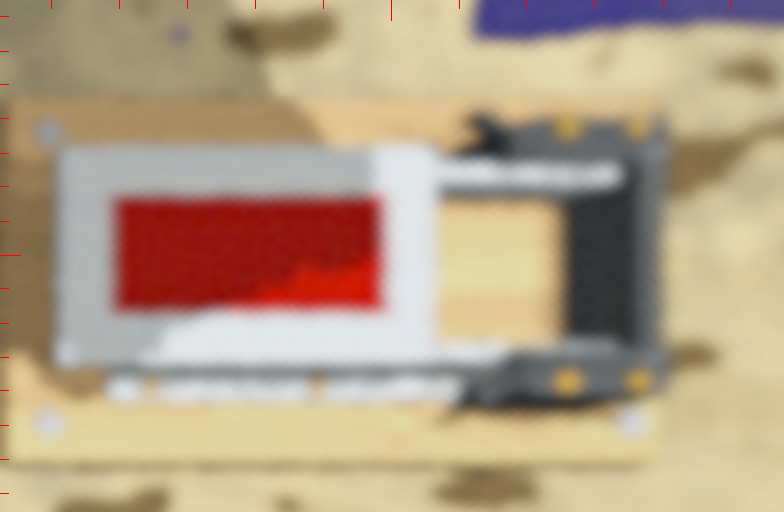

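View pics/top9.png

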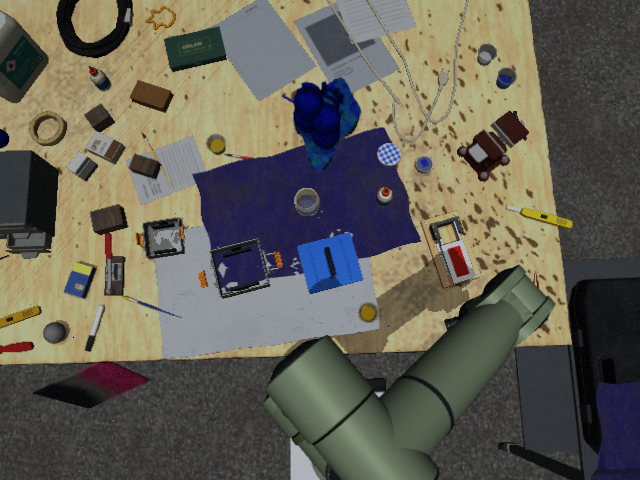

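The plate sits on the rails with about 1 mm +y offset and negligible yaw, just short of the lead-ins. That's within the groove clearance, so I'll push its rear edge with closed fingers let down between the rail lines.

```bash
python3 - <<'E'
from h import *
from bench import bot
np.set_printoptions(precision=4,suppress=True)
oj=down(JY+np.pi/2)
print(bot.observe()["width"])
bot.goto(jig(-.13,.0005,.12),oj)
print(bot.movel(jig(-.13,.0005,.042),v=.15,stop_force=6))
print(bot.movel(jig(-.044,.0005,.042),v=.045,stop_force=5)); s=bot.observe();
d=s["position"][:2]-JC;c,q=np.cos(JY),np.sin(JY)
print(s["t"],s["position"],s["force"],"jig",c*d[0]+q*d[1],-q*d[0]+c*d[1])
for n in("scene","top"):
    p,dd=bot.capture(n); np.savez(f"{n}10.npz",p=p,d=dd)
p=np.load("scene10.npz")["p"];cv2.imwrite("pics/s10.png",cv2.resize(p[280:420,350:480],None,fx=4.2,fy=4.2))
E
```

```text
-0.0002767018053453572
False
True
31.4333 [ 0.4812 -0.3204  0.0414] [-0.1328 -0.2527 -0.9405] jig -0.052560079402318036 0.0008624869407468424
```

View pics/s10.png

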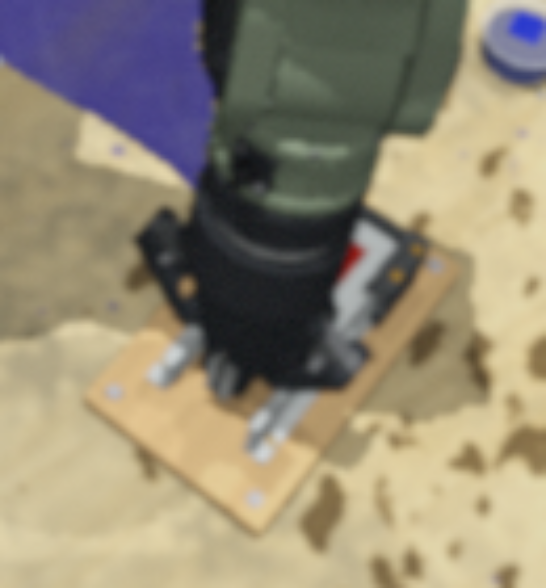

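The push stopped at jig x=-52.6 mm, as expected for home (-53 to -54), but the force has relaxed. One more gentle press, then retreat and look.

```bash
python3 - <<'E'
from h import *
from bench import bot
np.set_printoptions(precision=4,suppress=True)
oj=down(JY+np.pi/2)
def J():
    s=bot.observe();d=s["position"][:2]-JC;c,q=np.cos(JY),np.sin(JY);return s["t"],c*d[0]+q*d[1],-q*d[0]+c*d[1],s["force"]
bot.wait(.2);print(J())
print(bot.movel(jig(-.047,.0005,.042),v=.015,stop_force=6));print(J())
bot.wait(.2);print(J())
bot.movel(jig(-.075,.0005,.042),v=.1)
bot.movel(jig(-.075,.0005,.13),v=.2)
bot.goto(jig(-.20,.08,.2),oj)
for n in("scene","top"):
    p,d=bot.capture(n); np.savez(f"{n}11.npz",p=p,d=d);cv2.imwrite(f"pics/{n}11.png",p)
    c=bot.camera_params(n)
    X,Y=np.meshgrid(np.arange(-.115,.1151,.0005),np.arange(.075,-.0751,-.0005));
    cc,s=np.cos(JY),np.sin(JY);W=np.c_[JC[0]+cc*X.ravel()-s*Y.ravel(),JC[1]+s*X.ravel()+cc*Y.ravel(),np.full(X.size,.045)]
    uv=project(c,W).astype(np.float32).reshape(X.shape+(2,));im=cv2.resize(cv2.remap(p,uv[...,0],uv[...,1],cv2.INTER_CUBIC),None,fx=1.7,fy=1.7)
    for g in range(-100,101,20): x=int((g/1000+.115)/.0005*1.7);cv2.line(im,(x,0),(x,8 if g else 20),(0,0,255),1)
    for g in range(-70,71,10): y=int((.075-g/1000)/.0005*1.7);cv2.line(im,(0,y),(8 if g else 20,y),(0,0,255),1)
    cv2.imwrite(f"pics/r11{n}.png",im)
print(bot.observe()["t"])
E
```

```text
(31.7333, np.float64(-0.05313435838446348), np.float64(0.0011503816372591368), array([ 0.9131, -0.1578, -0.0391]))
True
(32.0167, np.float64(-0.052601843204884854), np.float64(0.0013581912908693823), array([ 0.2744, -0.4877, -0.1021]))
(32.2167, np.float64(-0.05297844895195232), np.float64(0.0016840278660656509), array([-0.4101, -0.4542, -0.513 ]))
33.975
```

View pics/r11top.png

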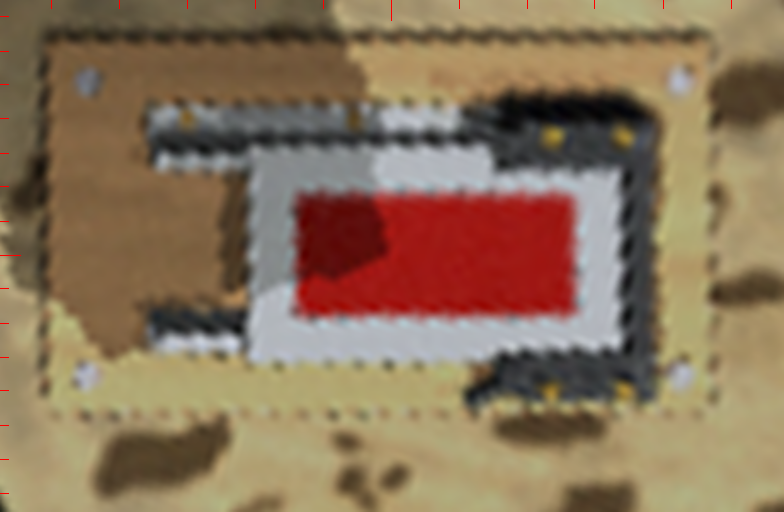

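View pics/r11scene.png

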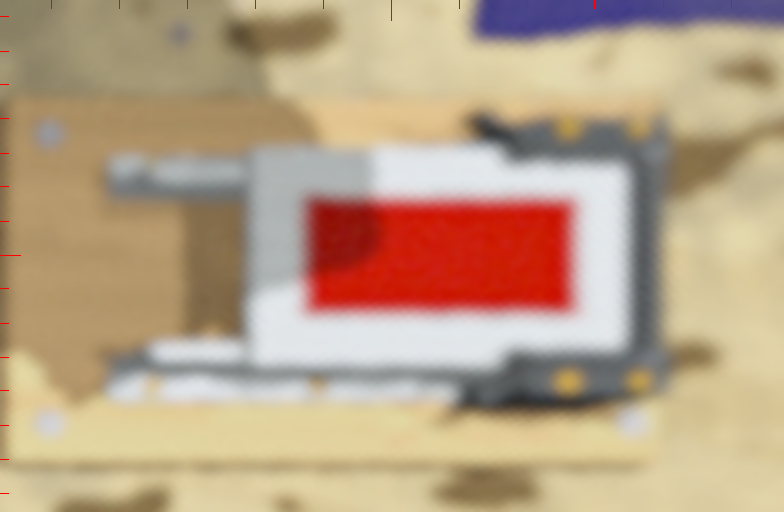

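View pics/scene11.png

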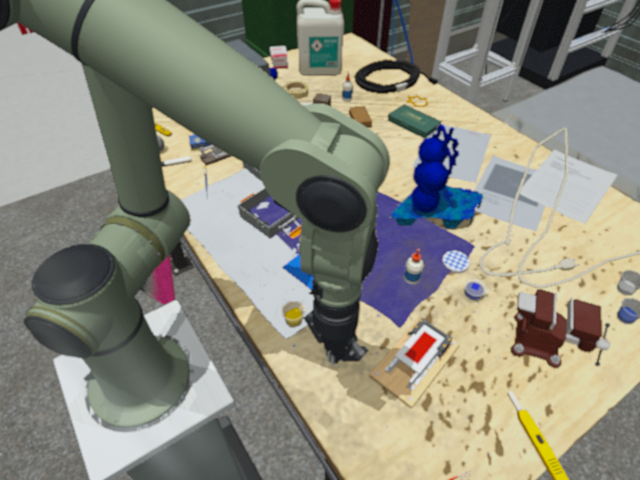

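The plate lies under both grooves, square. Its rear edge reads -42 mm in jig x (home is -43) and no gap to the back stop shows. A last check of lid, clips and the three obstacles against the start before handing in.

```bash
python3 - <<'E'
from h import *
from bench import bot
a=np.load("top0.npz")["p"];b=np.load("top11.npz")["p"]
for n,(x,y) in dict(jar=(306,202),glue=(385,193),cup=(368,312)).items():
    w=a[y-20:y+20,x-18:x+18].astype(np.float32)
    r=cv2.matchTemplate(b[y-30:y+30,x-28:x+28].astype(np.float32),w,cv2.TM_CCOEFF_NORMED);_,m,_,l=cv2.minMaxLoc(r);print(n,m,l[0]-10,l[1]-10)
c=bot.camera_params("top");h=cv2.inRange(cv2.cvtColor(b,cv2.COLOR_BGR2HSV),(100,150,60),(115,255,255));h[:,:290]=0;h[:,372:]=0;h[:225]=0
k,l,st,ce=cv2.connectedComponentsWithStats(h);i=1+np.argmax(st[1:,4]);P=onplane(c,np.argwhere(l==i)[:,::-1].astype(float),.011);print(cv2.minAreaRect((P[:,:2]*1000).astype(np.float32)))
cv2.imwrite("pics/t11c.png",cv2.resize(b[180:340,180:420],None,fx=3.3,fy=3.3))
E
```

```text
jar 0.9955069422721863 0 0
glue 0.9966543912887573 0 0
cup 0.6641484498977661 0 0
((505.03094482421875, 33.549888610839844), (141.25328063964844, 157.06814575195312), 12.813589096069336)
```

View pics/t11c.png

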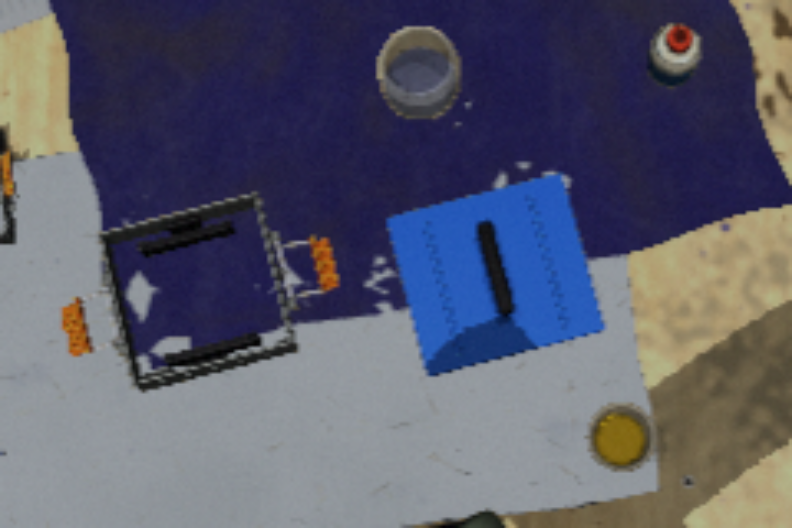

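The lid is flat, both clips are open (orange at crop (75,325) and (323,262)), and the jar, bottle and cup show no shift; the cup is only in shadow. Handing in.

```bash
python3 -c "
from bench import bot
bot.close_job(); print(bot.observe()['t'])"
```

```text
the job is handed in; nothing more can be done
the job is handed in; nothing more can be done
```

The job is done and handed in, with about 34 s of the 72 s used; no verdict is reported back.

**What I did:** I flipped both clips with the closed fingers and laid the lid flat on the bench at about (0.505, 0.034). I then lifted the plate by its long edges, set it on the jig rails and pushed its rear edge home until the force stop tripped. A second press stopped within 0.1 mm of the first.

**What the last pictures showed:**
- **Plate:** it sits square under both grooves. Its rear edge reads about -42 mm in jig x, against -43 mm for home, and no gap to the back stop is visible.
- **Lid and clips:** the lid measures 141 x 157 mm on the bench-height plane, which fits lying flat, and both clips are open.
- **Jar, glue bottle and cup:** none shows any shift. The cup's picture match was only 0.66, which I put down to the arm's shadow across it.

**What disagreed:**
- The two cameras differ by 1–3 mm from each other and from the arm, so the 1 mm at the back stop is within measuring error.
- The plate was set down about 1 mm off to one side on the rails, and the lead-ins took it up.
- The force reading fell to near zero after each press, so the plate being against the stop rests on the repeated stopping position and the pictures.

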